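# Close a bench height gauge onto a housing with its ratchet

## Robot

A 6-joint arm with a two-finger parallel gripper is mounted at the origin on a cart in front of the work surface, level with it; the furniture and walls round the work are solid. World frame = base frame: x ahead of the robot, y to its left, z up, the work surface at z = 0. Lengths are in m, angles in rad, forces in N, time in s.
With the tool pointing down it reaches from about 0.325 to 1 m from the base axis. Payload 5.1 kg.
Tool frame: the origin (TCP) lies on the front face of the gripper's body, between the roots of the fingers; the fingertips stand 73 mm ahead of it and the grasp point (between the pads) lies 54 mm ahead of it (r.tcp_to_grasp is the distance from the TCP to the grasp point, in m); z points along the fingers, y is the line along which they close (so a half turn about z gives the same grasp; the last joint's range is limited). The gripper opens to 85 mm and grips with 20 to 120 N. Pads are 22 mm wide; open, the fingers measure 114 mm over their backs; the gripper's body (76 mm by 85 mm) begins 54 mm behind the grasp point. The pads swing forward as they close: fully open they stand 13 mm farther back than shut.
Start: joints at [1.066, 0.124, 1.65, -0, 1.367, -0.083], TCP at [0.266, 0.593, 0.304] pointing down, gripper open.
Joint ranges: [-2.61, 2.61], [-1.02, 2.33], [0.03, 2.71], [-1.35, 4.49], [0.32, 2.68], [-2.91, 2.91]. Speed limits (rad/s): [2.57, 2.57, 3.14, 3.14, 3.14, 3.14].

## Interface

Orientations are given as a unit quaternion [w, x, y, z].
In Python, from plant import r gives the robot as it stands.
- The arm moves only by the shell command python3 -m pendant 'ROWS' [FORCE]. ROWS is a JSON object of lists of equal length, an entry for each row: "angular": the turn, a rotation vector about the tool's x, y, z in degrees, a list of three; "dp": the shift along the tool's x, y, z in mm, a list of three; "jaw": the opening, from 0 (shut) to 1 (fully open). A call has 1 to 8 rows; each row is the pose to reach, as a shift and turn from the pose commanded when the call began, along the tool's axes at that moment; what a row does not reach only later rows make up. A row lasts 1/8 s, in which the tool goes at most 62.5 mm and 10.7 degrees, less where a joint would pass 70% of its speed; a pose out of reach is approached as far as the arm can. A call with a gripper value outside its range is refused whole. The fingers move at their own pace and stop on an object; FORCE is the grip in N (left out, the last holds). Time passes only in rows, so rows that repeat a pose let the fingers close. It gives the time, the measured TCP pose, the force, the opening and the grip force at its end, in the units of the state.
- r.get_obs(): the state, without advancing time (a new reading comes with each control period).
- r.camera(name): name is "side" or "top" or "wrist"; returns the picture (384x512x3 uint8, red, green, blue); there is no depth.
- r.get_calibration(name): a dict with "mtx" (3x3 intrinsics, pixels), "R" (3x3) and "t" (3): a world point X has camera coordinates R X + t; the wrist camera has in their place "hand_eye" (4x4, takes a point from camera to tool coordinates, whose origin is the TCP and whose axes are the flange's). Camera axes: x right, y down, z forward; pixel columns grow to the right and rows downward; lengths in m; the calibration is good to about 2 mm. A picture is of the moment at which its call begins: read the wrist's pose just before it. get_calibration takes no time and is no camera call.
- r.sign_off(): hands the job in; it is judged then, once.
The state is a dict: "time_s": time; "joint_pos": joint angles; "qd": joint speeds; "joint_torque": joint torques, N m; "tool_pos": TCP position; "ee_rot": TCP orientation; "wrist_force": force on the tool from outside, world axes, zero at the start; "ft_torque": the same for the moment, N m; "width": finger opening in m; "grasp_force": force on a finger pad.
Only numpy, scipy, OpenCV 4.12 (cv2) and the standard library are available. Lean on these libraries where they do the work, as an engineer would, in place of code of your own. Each camera call takes 0.05 s, during which the arm holds its last target. There are 200 camera calls.

## Task

The valve housing waits in the nest of the height gauge's slide. Push the slide gently all the way in to its stop, so that the housing's round boss is under the spindle, then bring the spindle down onto the boss by turning the slim knurled ratchet cap on top clockwise until its slip clutch has clicked at least three and at most five times, and let go. Turn it only by the cap, never by the wider sleeve below it, and leave the gauge closed on the housing and the things beside it alone.

Things in the scene. Friction and masses are not known exactly. Their poses are not given: they have to be found in the camera images.
- stand: Grey bench height gauge, fixed: base plate 235 x 100 x 16 mm with two steel rails, a column at the back and a head arm holding an upright measuring head. Origin on the bench right under the vertical spindle axis; x points along the slide from the front (robot side, where the push plate is) to the column, z up. The head arm's top is 125 mm above the bench; base from x = -155 to +80 mm, y = -50 to +50 mm; column at x = +45 to +71 mm.
- shuttle (a joint): Position of the gauge's slide along the stand's +x in m: 0 = pulled out, 0.070 = home against its hard stop, with the boss under the spindle. It rubs with about 2.5 N and stays where it is left. It starts at 0.
- push_face (a point): Centre of the front face (looks to the stand's -x) of the slide's black upright push plate, 56 mm wide across the stand, 10 mm thick, from 17 to 63 mm above the bench; this point is 43 mm above the bench. It moves with the slide and ends 85 mm in front of the spindle axis. Free space of 40 mm behind it up to the nest.
- push_plate: The same push plate, origin at the middle of its lower edge. It must not be pushed with more than 40 N.
- housing: Machined aluminium valve housing, body 30 x 45 x 22 mm with a round boss of 23 mm diameter whose top is 31 mm above its underside. Loose, standing in the slide's nest (floor 29 mm above the bench, lips 5.5 mm high, about 2 mm play). Origin on its underside; its y axis points along the stand's x.
- boss_top (a point): Centre of the top of the housing's boss, 60 mm above the bench in the nest.
- head: Fixed round barrel, 42 mm diameter; origin on the spindle axis at its underside, 98 mm above the bench. Out of it hangs the non-turning spindle (flat face 20 mm wide), which goes down 7.2 mm per rad of clockwise turn. Its face starts 2 to 16 mm above the boss and its height is not measured: landing is felt by the moment. It presses with about 15 N as the clutch slips; over 30 N is too much.
- thimble_sleeve: Aluminium graduated sleeve of 37 mm diameter below the cap, fast to the screw without clutch, from 130.5 to 145.5 mm above the bench. Not to be turned or pressed with the fingers (8 N at most). Origin at the centre of its underside.
- cap_center (a point): Centre of the knurled ratchet cap, a dark steel cylinder 24 mm in diameter and 34 mm tall, on the vertical spindle axis, from 148.5 to 182.5 mm above the bench; this point is 165.5 mm up, and stays at that height.
- ratchet (a joint): Slip of the cap against the sleeve in rad, growing when it slips clockwise seen from above; 0 at the start and while the cap takes the screw along (about 0.05 N m). Once the spindle has landed the clutch slips at about 0.13 N m, with a click every 0.26 rad (a ripple of the moment): three = 0.79, five = 1.31 rad. Anticlockwise the cap takes the screw back up. The screw stays where it is left.
- bearing_mid (a point): Ball bearing 26 mm in diameter, 8 mm tall, lying beside the gauge; centre. Bystander.
- sleeve_mid (a point): Small turned sleeve, 21 mm in diameter, 16 mm tall, standing beside the gauge; centre. Bystander.
- gauge_pin_mid (a point): Plug gauge, 17 mm thick, 107 mm long, lying beside the gauge; centre. Bystander.
Things that resemble listed ones, but are neither listed nor needed, are in the scene too. Leave any black or green look-alike of the housing alone.

How it is judged:
On the way, in this order (a step that is already met when the one before it is completed fails the run):
1. the slide is home against its stop, within 1.5 mm (value of joint shuttle above 0.0685 m and value of joint ratchet below 0.1 rad), for 0.2 s.
2. with the slide home and the spindle standing on the housing, the clutch has clicked three times (value of joint shuttle above 0.0685 m and value of joint ratchet above 0.785 rad and contact force between head and housing above 2 N), for 0.1 s.
At the end, for the whole second after the job is handed in: The slide is within 1.5 mm of its stop, the clutch has slipped by three to five clicks (0.785 to 1.4 rad), the spindle rests on the housing's boss (still pressing with more than 1.5 N, axes within 5 mm), and the housing stands level and still in the nest (value of joint shuttle above 0.0685 m and value of joint ratchet between 0.785 and 1.4 rad and contact force between head and housing above 1.5 N and horizontal distance between boss_top and head below 0.005 m and angle between housing's own z axis and vertical below 0.06 rad and linear speed of housing below 0.01 m/s); the robot touches nothing.
It fails at once if the spindle crushes the housing with more than 30 N (contact force between head and housing above 30 N).
It fails at once if the push plate is pushed with more than 40 N (contact force between the fingers and push_plate above 40 N).
It fails at once if the sleeve below the cap is gripped or pressed by the fingers (contact force between the fingers and thimble_sleeve above 8 N).
It fails at once if the clutch is run past five clicks (value of joint ratchet above 1.4 rad).
It fails at once if a bystander beside the gauge is moved by more than 15 mm (distance of any of bearing_mid, sleeve_mid, gauge_pin_mid from where it was at the start of the episode above 0.015 m).
It also fails if it takes over 72 s, if anything falls off the work surface, if the arm or the gripper's body presses on something with over 40 N, if the wrist force passes 120 N, or if a joint passes its speed limit or range.

## Working session

There is one attempt and no reset: what is moved stays moved. The work goes in short steps, Python scripts to look and compute and a shell command to move; the robot and the scene stay as the last step left them, time stands still between calls to the robot, and variables do not carry over. Pictures are saved under pics/ and viewed, at most 10 in all, crops included, and the job is handed in when it is done.

```bash
mkdir -p pics; ls; python3 - <<'E'
from plant import r
import cv2,numpy as np
for n in ("side","top"):
    c=r.get_calibration(n); print(n,c["mtx"].tolist(),(-c["R"].T@c["t"]).round(3),c["R"].round(3).tolist())
    cv2.imwrite(f"pics/{n}0.png",cv2.cvtColor(r.camera(n),cv2.COLOR_RGB2BGR))
o=r.get_obs();print({k:np.round(v,4).tolist() for k,v in o.items()})
E
```

```text
pics
side [[472.0005512127435, 0.0, 255.11448628273186], [0.0, 472.0005512127435, 198.96551483832386], [0.0, 0.0, 1.0]] [ 0.386 -0.55   0.672] [[0.983, -0.185, -0.011], [-0.13, -0.648, -0.75], [0.132, 0.738, -0.661]]
top [[447.0073597023572, 0.0, 256.9382041064595], [0.0, 447.0073597023572, 195.49965289898316], [0.0, 0.0, 1.0]] [0.421 0.068 0.977] [[0.014, -1.0, 0.007], [-0.994, -0.015, -0.109], [0.109, -0.005, -0.994]]
{'time_s': 0.1, 'joint_pos': [1.0664, 0.1245, 1.6516, -0.0, 1.3675, -0.0826], 'qd': [0.0, -0.0016, -0.0024, -0.0006, 0.0038, 0.0015], 'joint_torque': [0.0002, -42.4937, -36.6652, -0.0001, 0.004, 0.0], 'tool_pos': [0.2659, 0.5926, 0.3027], 'ee_rot': [-0.0003, 0.2094, 0.9778, -0.0009], 'wrist_force': [-0.1738, -0.1909, 0.1745], 'ft_torque': [-0.0201, 0.01, -0.038], 'grasp_force': 0.0, 'width': 0.0854}
```

View pics/side0.png

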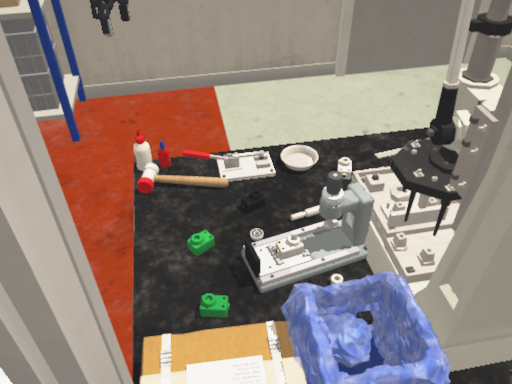

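View pics/top0.png

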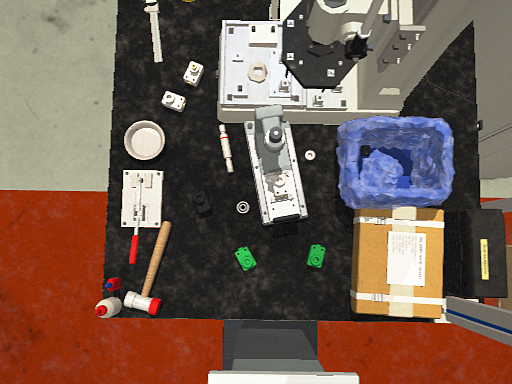

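Top: gauge at about (275,165), push plate near (285,225), cap near (275,133). Side: cap at (335,180), push plate (250,260). Bearing (242,207), turned sleeve (310,155) and plug gauge (226,148) in the top view. The look-alikes are green housings at (245,258) and (315,256), a black one at (203,204), and loose parts. A close crop comes next.

```bash
python3 - <<'E'
import cv2,numpy as np
t=cv2.imread("pics/top0.png")[95:240,215:325]; s=cv2.imread("pics/side0.png")[150:295,235:385]
f=lambda a:cv2.resize(a,(int(a.shape[1]*4*.76),int(a.shape[0]*4)),interpolation=3) if 0 else cv2.resize(a,None,fx=3,fy=3,interpolation=cv2.INTER_CUBIC)
cv2.imwrite("pics/crop0.png",np.hstack([f(t),f(s)]))
E
```

```text
(no output)
```

View pics/crop0.png

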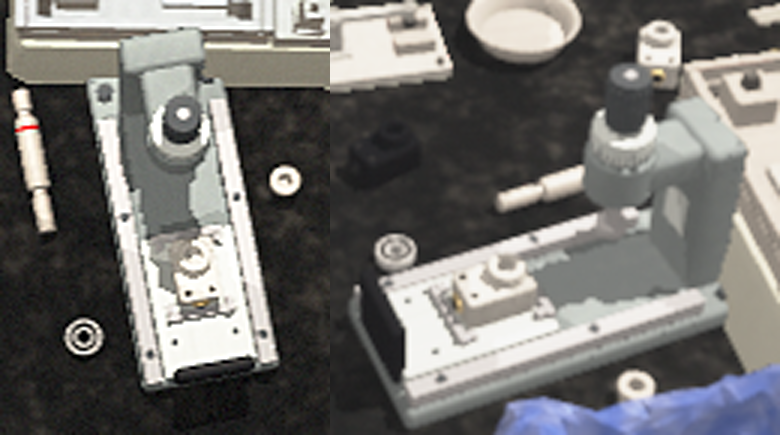

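Crop: cap with a bright centre dot at top (275.3,132.7) and side (334.7,174.7). The push plate's upper edge runs in the top view from (273.3,219.5) to (300,215). The aluminium housing sits in the nest and is the only one on the gauge.

```bash
cat > h.py <<'E'
from plant import r
import numpy as np
def ray(n,p):
    c=r.get_calibration(n); d=c["R"].T@np.linalg.solve(c["mtx"],[p[0],p[1],1]); return -c["R"].T@c["t"],d
def onz(n,p,z):
    o,d=ray(n,p); return o+d*(z-o[2])/d[2]
def tri(n1,p1,n2,p2):
    o1,d1=ray(n1,p1);o2,d2=ray(n2,p2)
    s=np.linalg.lstsq(np.c_[d1,-d2],o2-o1,rcond=None)[0]; a,b=o1+d1*s[0],o2+d2*s[1]
    return (a+b)/2,np.linalg.norm(a-b)
E
python3 - <<'E'
from h import *
T=lambda x,y:(215+(x-1)/3,95+(y-1)/3); S=lambda x,y:(235+(x-331)/3,150+(y-1)/3)
print("cap tri",tri("top",T(182,113),"side",S(629,74)))
print("cap z",onz("top",T(182,113),.1825),onz("side",S(629,74),.1825))
P=[onz("top",T(*p),.063) for p in((174,375),(255,363))]
print("plate",P,np.linalg.norm(P[0]-P[1]))
Q=[onz("top",T(*p),.016) for p in((143,390),(278,366),(89,82))]
print("base",Q,np.linalg.norm(Q[0]-Q[1]),np.linalg.norm(Q[0]-Q[2]))
e=Q[2]-Q[0];print("yaw",np.degrees(np.arctan2(e[1],e[0])))
e=P[1]-P[0];print("yaw plate",np.degrees(np.arctan2(e[0],-e[1])))
# wrist cam
w=r.get_calibration("wrist");print(w["mtx"].round(1).tolist(),w["hand_eye"].round(3).tolist())
print(r.tcp_to_grasp)
for n,p in dict(bearing=T(84,337),sleeve=T(285,181)).items(): print(n,onz("top",p,.008))
E
```

```text
cap tri (array([0.62452784, 0.03223523, 0.18174995]), np.float64(0.00035174790982115))
cap z [0.62451448 0.0322359  0.1825    ] [0.6239744  0.03132303 0.1825    ]
plate [array([0.47244966, 0.03047356, 0.063     ]), array([ 0.48146471, -0.02475966,  0.063     ])] 0.05596409310018801
base [array([0.46402116, 0.05062104, 0.016     ]), array([ 0.48265902, -0.04606603,  0.016     ]), array([0.68929037, 0.09323308, 0.016     ])] 0.0984670455844419 0.229264051301558
yaw 10.711536436855829
yaw plate 9.269954294850463
[[297.0, 0.0, 256.7], [0.0, 297.0, 189.3], [0.0, 0.0, 1.0]] [[-0.001, -0.962, -0.273, 0.07], [1.0, -0.001, -0.0, -0.001], [0.0, -0.273, 0.962, -0.07], [0.0, 0.0, 0.0, 1.0]]
0.0539
bearing [0.50211758 0.09374499 0.008     ]
sleeve [ 0.61934095 -0.05187687  0.008     ]
```

```bash
cat >> h.py <<'E'
from scipy.spatial.transform import Rotation as Ro
YAW=np.radians(10.9); U=np.array([np.cos(YAW),np.sin(YAW),0]); AX=np.array([.6243,.0320,0])
def go(p,yawdeg):
    "shift (mm) and turn (deg) in tool axes to TCP p, tool down with tool x at world yaw"
    o=r.get_obs(); q=o["ee_rot"]; R=Ro.from_quat([q[1],q[2],q[3],q[0]])
    y=np.radians(yawdeg); G=Ro.from_matrix(np.c_[[np.cos(y),np.sin(y),0],[np.sin(y),-np.cos(y),0],[0,0,-1]])
    print("t",round(o["time_s"],2),"tcp",np.round(o["tool_pos"],4),"j6",round(o["joint_pos"][5],2),"dp",np.round(R.inv().apply(np.array(p)-o["tool_pos"])*1000,1),"ang",np.round((R.inv()*G).as_rotvec(degrees=True),2),"F",np.round(o["wrist_force"],1))
E
python3 -m pendant '{"dp":[[-40,-47.4,0],[-80,-94.8,0],[-120,-142,0],[-160,-190,0],[-200,-237,0],[-240,-284,0],[-280,-332,0],[-320,-379,0]],"angular":[[0,0,-4],[0,0,-8],[0,0,-12],[0,0,-16],[0,0,-20],[0,0,-24],[0,0,-28],[0,0,-32]],"jaw":[0,0,0,0,0,0,0,0]}' 20
python3 - <<'E'
from h import *
go(AX-.191*U+[0,0,.2],190.9); go(AX-.191*U+[0,0,.108],190.9)
E
```

```text
time_s: 1.1
tool_pos: [0.4028, 0.1143, 0.3037]
ee_rot: [0.0, -0.07, 0.998, 0.0]
wrist_force: [1.0, 0.1, 1.1]
width: -0.0001
grasp_force: 0.0
t 1.1 tcp [0.4028 0.1143 0.3037] j6 -1.56 dp [ -17.2 -122.   103.7] ang [-0.    0.03 -2.92] F [1.  0.1 1.1]
t 1.1 tcp [0.4028 0.1143 0.3037] j6 -1.56 dp [ -17.1 -122.   195.7] ang [-0.    0.03 -2.92] F [1.  0.1 1.1]
```

```bash
python3 -m pendant '{"dp":[[-4,-30,15],[-8,-60,30],[-13,-90,50],[-17,-122,75],[-17,-122,120],[-17,-122,160],[-17,-122,196],[-17,-122,196]],"angular":[[0,0,-1],[0,0,-2],[0,0,-3],[0,0,-3],[0,0,-3],[0,0,-3],[0,0,-3],[0,0,-3]],"jaw":[0,0,0,0,0,0,0,0]}'
python3 - <<'E'
from h import *
import cv2
go(AX-.096*U+[0,0,.108],190.9)
a,b=[cv2.cvtColor(r.camera(n),cv2.COLOR_RGB2BGR) for n in("top","side")]
f=lambda a:cv2.resize(a,None,fx=2.4,fy=2.4,interpolation=2)
cv2.imwrite("pics/p1.png",np.hstack([f(a[90:330,200:350]),f(b[90:330,200:360])]))
E
```

```text
time_s: 2.1
tool_pos: [0.4336, -0.002, 0.1047]
ee_rot: [-0.004, -0.094, 0.996, 0.001]
wrist_force: [0.3, 0.9, -0.2]
width: 0.0001
grasp_force: 0.0
t 2.1 tcp [ 0.4336 -0.002   0.1047] j6 -1.89 dp [-97.6  -2.5  -4. ] ang [ 0.14 -0.44 -0.07] F [ 0.3  0.9 -0.2]
```

View pics/p1.png

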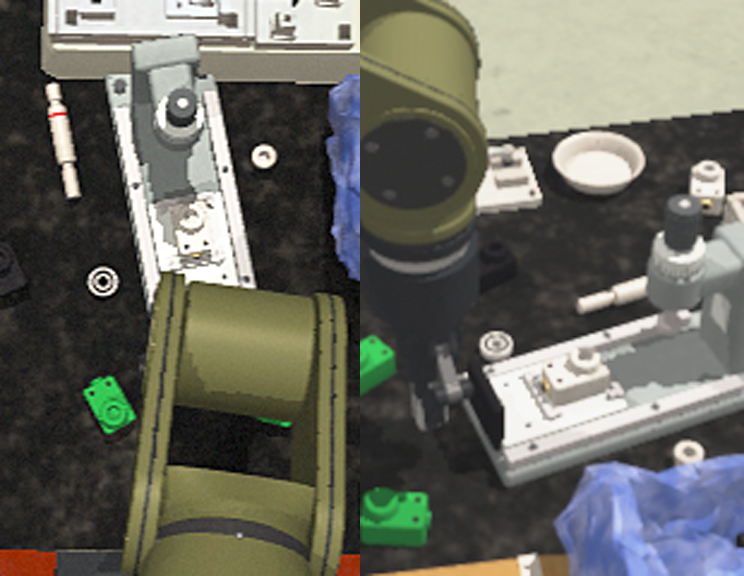

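The side view shows the closed fingers standing in front of the black plate and clear of it. The path is free, so I push.

```bash
python3 -m pendant '{"dp":[[-10,0,-3],[-18,0,-3],[-21,0,-3],[-24,-0.5,-3],[-27,-0.5,-3],[-30,-0.5,-3],[-34,-1,-3],[-38,-1,-3]],"angular":[[0,0,0],[0,0,0],[0,0,0],[0,0,0],[0,0,0],[0,0,0],[0,0,0],[0,0,0]],"jaw":[0,0,0,0,0,0,0,0]}'
python3 - <<'E'
from h import *
go(AX-.096*U+[0,0,.108],190.9)
E
```

```text
time_s: 3.2
tool_pos: [0.4737, 0.0041, 0.1106]
ee_rot: [-0.001, -0.094, 0.996, 0.0]
wrist_force: [-3.2, 1.7, 1.1]
width: 0.0
grasp_force: 1.4
t 3.2 tcp [0.4737 0.0041 0.1106] j6 -1.86 dp [-57.2  -1.    2.5] ang [ 0.05 -0.06 -0.08] F [-3.2  1.7  1.1]
```

```bash
python3 -m pendant '{"dp":[[-5,0,2],[-10,0,2],[-15,0,2],[-20,0,2],[-25,-0.5,2],[-30,-0.5,2],[-35,-0.5,2],[-40,-0.5,2]],"angular":[[0,0,0],[0,0,0],[0,0,0],[0,0,0],[0,0,0],[0,0,0],[0,0,0],[0,0,0]],"jaw":[0,0,0,0,0,0,0,0]}'
python3 -m pendant '{"dp":[[-2,0,0],[-4,0,0],[-6,0,0]],"angular":[[0,0,0],[0,0,0],[0,0,0]],"jaw":[0,0,0]}'
python3 - <<'E'
from h import *
import cv2
go(AX-.096*U+[0,0,.108],190.9)
b=cv2.cvtColor(r.camera("side"),cv2.COLOR_RGB2BGR)
cv2.imwrite("pics/p2.png",cv2.resize(b[120:320,210:400],None,fx=2.9,fy=2.9,interpolation=2))
E
```

```text
time_s: 4.2
tool_pos: [0.5135, 0.011, 0.1088]
ee_rot: [-0.0, -0.094, 0.996, 0.0]
wrist_force: [-3.7, 1.5, 0.2]
width: 0.0
grasp_force: 1.4
time_s: 4.58
tool_pos: [0.5192, 0.012, 0.1089]
ee_rot: [-0.0, -0.094, 0.996, -0.0]
wrist_force: [-2.4, 1.5, 0.1]
width: 0.0002
grasp_force: 1.3
t 4.58 tcp [0.5192 0.012  0.1089] j6 -1.84 dp [-11.   -0.2   0.9] ang [-0.   -0.01 -0.07] F [-2.4  1.5  0.1]
```

View pics/p2.png

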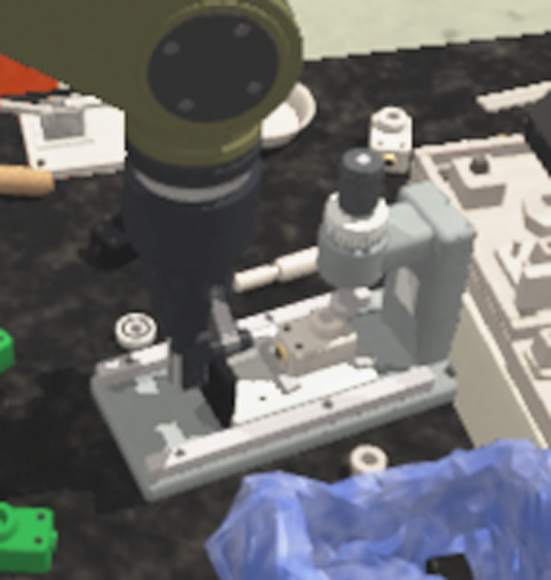

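The side view shows the plate pushed far in, the housing nearly under the spindle, and the wrist clear of the head. Creeping on with force checks.

```bash
Z='"angular":[[0,0,0],[0,0,0],[0,0,0]],"jaw":[0,0,0]}'
python3 -m pendant '{"dp":[[-1.5,0,0],[-3,0,0],[-4.5,0,0]],"angular":[[0,0,0],[0,0,0],[0,0,0]],"jaw":[0,0,0]}' | sed -n '2p;4p'
python3 -m pendant '{"dp":[[-1,0,0],[-2,0,0]],"angular":[[0,0,0],[0,0,0]],"jaw":[0,0]}' | sed -n '2p;4p'
python3 -m pendant '{"dp":[[-1,0,0],[-2,0,0]],"angular":[[0,0,0],[0,0,0]],"jaw":[0,0]}' | sed -n '2p;4p'
```

```text
tool_pos: [0.5237, 0.0128, 0.109]
wrist_force: [-3.8, 1.1, -0.1]
tool_pos: [0.5257, 0.0132, 0.109]
wrist_force: [-2.6, 0.5, 0.7]
tool_pos: [0.5276, 0.0136, 0.109]
wrist_force: [-1.4, -0.0, 0.7]
```

```bash
for i in 1 2 3 4; do python3 -m pendant '{"dp":[[-0.8,0,0]],"angular":[[0,0,0]],"jaw":[0]}' | sed -n '2p;4p'; done
```

```text
tool_pos: [0.5284, 0.0137, 0.109]
wrist_force: [-2.7, 0.4, 1.0]
tool_pos: [0.5292, 0.0139, 0.109]
wrist_force: [-2.9, 0.6, -0.3]
tool_pos: [0.5297, 0.014, 0.109]
wrist_force: [-5.7, -1.2, 2.5]
tool_pos: [0.5298, 0.014, 0.109]
wrist_force: [-9.5, -1.4, 6.9]
```

The stop is felt (TCP stalls, 9.5 N). One dwell, then back off and up.

```bash
python3 -m pendant '{"dp":[[-0.4,0,0],[-0.4,0,0],[-0.4,0,0]],"angular":[[0,0,0],[0,0,0],[0,0,0]],"jaw":[0,0,0]}' | sed -n '2p;4p'
python3 -m pendant '{"dp":[[10,0,0],[25,0,0],[35,0,-30],[35,0,-80],[35,0,-130],[35,0,-165],[35,0,-165]],"angular":[[0,0,0],[0,0,0],[0,0,0],[0,0,0],[0,0,0],[0,0,0],[0,0,0]],"jaw":[0,0,0,0,0,0,0]}' | sed -n '2p;4p'
python3 - <<'E'
from h import *
go(AX+[0,0,.28],245)
E
```

```text
tool_pos: [0.5299, 0.014, 0.1089]
wrist_force: [-9.8, -0.7, 5.7]
tool_pos: [0.4979, 0.0074, 0.2781]
wrist_force: [0.1, -0.7, -0.5]
t 7.25 tcp [0.4979 0.0074 0.2781] j6 -1.85 dp [-128.8    0.4   -0.8] ang [ -0.36   0.38 -54.18] F [ 0.1 -0.7 -0.5]
```

```bash
python3 -m pendant '{"dp":[[-20,0,0],[-40,0,0],[-60,0,0],[-80,0,0],[-100,0,0],[-115,0,0],[-129,0,0],[-129,0,0]],"angular":[[0,0,-8],[0,0,-16],[0,0,-24],[0,0,-32],[0,0,-40],[0,0,-48],[0,0,-54],[0,0,-54]],"jaw":[0.6,0.6,0.6,0.6,0.6,0.6,0.6,0.6]}' | sed -n '2p;4,5p'
python3 - <<'E'
from h import *
import cv2
go(AX+[0,0,.228],245)
b=cv2.cvtColor(r.camera("wrist"),cv2.COLOR_RGB2BGR)
cv2.imwrite("pics/w1.png",b)
c=r.get_calibration("wrist");o=r.get_obs();q=o["ee_rot"];R=Ro.from_quat([q[1],q[2],q[3],q[0]]).as_matrix()
H=c["hand_eye"]
for nm,P in dict(captop=AX+[0,0,.1825]).items():
    t=R.T@(P-o["tool_pos"]); k=H[:3,:3].T@(t-H[:3,3]); k=c["mtx"]@k; print(nm,k[:2]/k[2])
E
```

```text
tool_pos: [0.623, 0.0319, 0.272]
wrist_force: [1.1, 1.1, -1.6]
width: 0.0513
t 8.25 tcp [0.623  0.0319 0.272 ] j6 -2.74 dp [-0.7 -1.2 44. ] ang [ 0.13 -0.06 -0.23] F [ 1.1  1.1 -1.6]
captop [253.46450917 231.96116628]
```

View pics/w1.png

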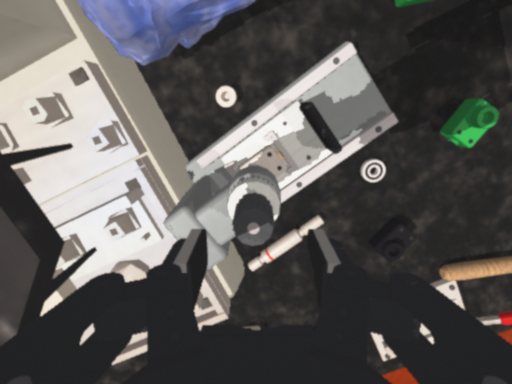

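The wrist view shows the cap's top centre at (254,229) against a predicted (253.5,232), so it agrees within about 1.5 mm. The cap lies between the fingers (185,260) and (320,260), and the slide is home under the head. Descending and gripping the cap.

```bash
python3 -m pendant '{"dp":[[0,-1,8],[0,-1,16],[0,-1,24],[0,-1,32],[0,-1,40],[0,-1,44],[0,-1,44]],"angular":[[0,0,0],[0,0,0],[0,0,0],[0,0,0],[0,0,0],[0,0,0],[0,0,0]],"jaw":[0.6,0.6,0.6,0.6,0.6,0.6,0.6]}' | sed -n '2p;4,5p'
python3 - <<'E'
from h import *
import cv2
go(AX+[0,0,.228],245)
b=cv2.cvtColor(r.camera("side"),cv2.COLOR_RGB2BGR)
cv2.imwrite("pics/p3.png",cv2.resize(b[110:290,240:400],None,fx=3,fy=3,interpolation=2))
E
```

```text
tool_pos: [0.6242, 0.0315, 0.2295]
wrist_force: [0.4, -0.1, 0.8]
width: 0.0514
t 9.18 tcp [0.6242 0.0315 0.2295] j6 -2.74 dp [-0.5  0.1  1.5] ang [ 0.04 -0.02 -0.17] F [ 0.4 -0.1  0.8]
```

View pics/p3.png

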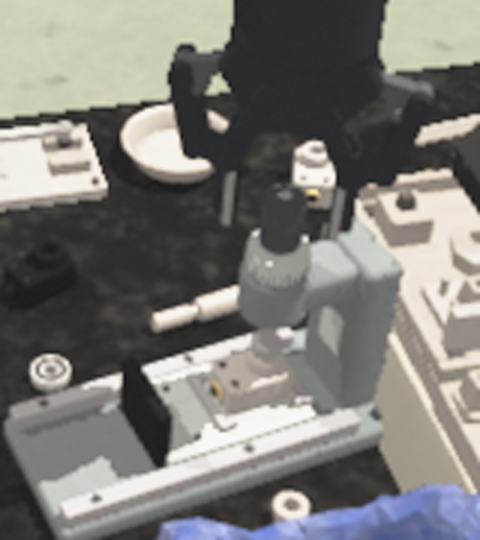

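The side view shows the fingers either side of the cap at (285,220), tips above the sleeve. Closing.

```bash
python3 -m pendant '{"dp":[[0,0,0.5],[0,0,0.5],[0,0,0.5],[0,0,0.5],[0,0,0.5],[0,0,0.5]],"angular":[[0,0,0],[0,0,0],[0,0,0],[0,0,0],[0,0,0],[0,0,0]],"jaw":[0,0,0,0,0,0]}' 60
python3 - <<'E'
from h import *
o=r.get_obs();go(AX+[0,0,.228],245);print(np.round(o["ft_torque"],3),o["joint_pos"][5])
E
```

```text
time_s: 9.98
tool_pos: [0.6247, 0.0314, 0.2301]
ee_rot: [0.001, -0.536, 0.844, -0.0]
wrist_force: [0.9, -1.0, 3.4]
width: 0.0223
grasp_force: 58.9
t 9.97 tcp [0.6247 0.0314 0.2301] j6 -2.74 dp [-0.4  0.6  2.1] ang [-0.08  0.02 -0.17] F [ 0.9 -1.   3.4]
[-0.19  -0.213  0.049] -2.737758972646183
```

```bash
cat > tq.py <<'E'
from h import *
o=r.get_obs();q=o["ee_rot"];x=Ro.from_quat([q[1],q[2],q[3],q[0]]).as_matrix()[:,0]
print(f'{o["time_s"]:.2f} yaw {np.degrees(np.arctan2(x[1],x[0]))%360:.1f} j6 {o["joint_pos"][5]:.3f} Tz {o["ft_torque"][2]:.3f} tau6 {o["joint_torque"][5]:.3f} F',np.round(o["wrist_force"],1),"grip",round(o["grasp_force"]),np.round(o["tool_pos"],4))
E
python3 tq.py
python3 -m pendant '{"dp":[[0,0,0]],"angular":[[0,0,3]],"jaw":[0]}'>/dev/null; python3 tq.py
python3 -m pendant '{"dp":[[0,0,0]],"angular":[[0,0,3]],"jaw":[0]}'>/dev/null; python3 tq.py
python3 -m pendant '{"dp":[[0,0,0]],"angular":[[0,0,3]],"jaw":[0]}'>/dev/null; python3 tq.py
python3 -m pendant '{"dp":[[0,0,0]],"angular":[[0,0,3]],"jaw":[0]}'>/dev/null; python3 tq.py
```

```text
9.97 yaw 244.8 j6 -2.738 Tz 0.049 tau6 0.008 F [ 0.9 -1.   3.4] grip 59 [0.6247 0.0314 0.2301]
10.10 yaw 241.8 j6 -2.684 Tz 0.053 tau6 -0.398 F [ 1.8 -0.7  2.9] grip 59 [0.6247 0.0314 0.2301]
10.22 yaw 238.7 j6 -2.631 Tz 0.080 tau6 -0.323 F [ 1.  -1.6  3.6] grip 59 [0.6248 0.0314 0.2301]
10.35 yaw 235.7 j6 -2.579 Tz 0.108 tau6 -0.321 F [ 1.7 -0.1  2.9] grip 59 [0.6248 0.0313 0.2301]
10.47 yaw 232.7 j6 -2.527 Tz 0.010 tau6 -0.321 F [ 2.7 -1.   3.6] grip 59 [0.6249 0.0313 0.2301]
```

tau6 is a clean signal (−0.32 while turning freely). Continuing in 3–4° rows.

```bash
python3 -m pendant '{"dp":[[0,0,0]],"angular":[[0,0,3]],"jaw":[0]}'>/dev/null; python3 tq.py
python3 -m pendant '{"dp":[[0,0,0]],"angular":[[0,0,3]],"jaw":[0]}'>/dev/null; python3 tq.py
python3 -m pendant '{"dp":[[0,0,0]],"angular":[[0,0,3]],"jaw":[0]}'>/dev/null; python3 tq.py
python3 -m pendant '{"dp":[[0,0,0]],"angular":[[0,0,3]],"jaw":[0]}'>/dev/null; python3 tq.py
python3 -m pendant '{"dp":[[0,0,0]],"angular":[[0,0,3]],"jaw":[0]}'>/dev/null; python3 tq.py
python3 -m pendant '{"dp":[[0,0,0]],"angular":[[0,0,3]],"jaw":[0]}'>/dev/null; python3 tq.py
python3 -m pendant '{"dp":[[0,0,0]],"angular":[[0,0,3]],"jaw":[0]}'>/dev/null; python3 tq.py
python3 -m pendant '{"dp":[[0,0,0]],"angular":[[0,0,3]],"jaw":[0]}'>/dev/null; python3 tq.py
```

```text
10.60 yaw 229.7 j6 -2.474 Tz 0.018 tau6 -0.321 F [ 2.1 -0.8  3. ] grip 59 [0.6249 0.0312 0.2301]
10.72 yaw 226.7 j6 -2.422 Tz 0.015 tau6 -0.320 F [ 1.4 -1.4  2.5] grip 59 [0.6249 0.0312 0.2301]
10.85 yaw 223.7 j6 -2.370 Tz -0.003 tau6 -0.320 F [ 2.1 -1.4  3.2] grip 59 [0.625  0.0312 0.2301]
10.97 yaw 220.7 j6 -2.317 Tz 0.040 tau6 -0.320 F [ 2.6 -1.1  3.3] grip 59 [0.625  0.0311 0.2301]
11.10 yaw 217.7 j6 -2.265 Tz 0.111 tau6 -0.227 F [ 2.7 -1.8  2.4] grip 59 [0.625  0.0311 0.2301]
11.22 yaw 214.8 j6 -2.213 Tz 0.136 tau6 -0.200 F [ 2.9 -1.5  3.1] grip 59 [0.6251 0.0311 0.2301]
11.35 yaw 211.8 j6 -2.160 Tz 0.160 tau6 -0.206 F [ 1.9 -2.4  3.1] grip 59 [0.6251 0.0311 0.2301]
11.47 yaw 208.8 j6 -2.108 Tz 0.123 tau6 -0.230 F [ 4.1 -1.5  2.4] grip 59 [0.6251 0.031  0.2301]
```

tau6 steps up and Tz rises to about 0.13 N·m near yaw 219°, so the spindle has landed and the clutch is slipping. The target is 60° past that (yaw ≈ 158–159), with the ripple logged.

```bash
python3 -m pendant '{"dp":[[0,0,0]],"angular":[[0,0,3]],"jaw":[0]}'>/dev/null; python3 tq.py
python3 -m pendant '{"dp":[[0,0,0]],"angular":[[0,0,3]],"jaw":[0]}'>/dev/null; python3 tq.py
python3 -m pendant '{"dp":[[0,0,0]],"angular":[[0,0,3]],"jaw":[0]}'>/dev/null; python3 tq.py
python3 -m pendant '{"dp":[[0,0,0]],"angular":[[0,0,3]],"jaw":[0]}'>/dev/null; python3 tq.py
python3 -m pendant '{"dp":[[0,0,0]],"angular":[[0,0,3]],"jaw":[0]}'>/dev/null; python3 tq.py
python3 -m pendant '{"dp":[[0,0,0]],"angular":[[0,0,3]],"jaw":[0]}'>/dev/null; python3 tq.py
python3 -m pendant '{"dp":[[0,0,0]],"angular":[[0,0,3]],"jaw":[0]}'>/dev/null; python3 tq.py
python3 -m pendant '{"dp":[[0,0,0]],"angular":[[0,0,3]],"jaw":[0]}'>/dev/null; python3 tq.py
python3 -m pendant '{"dp":[[0,0,0]],"angular":[[0,0,3]],"jaw":[0]}'>/dev/null; python3 tq.py
python3 -m pendant '{"dp":[[0,0,0]],"angular":[[0,0,3]],"jaw":[0]}'>/dev/null; python3 tq.py
python3 -m pendant '{"dp":[[0,0,0]],"angular":[[0,0,3]],"jaw":[0]}'>/dev/null; python3 tq.py
```

```text
11.60 yaw 205.7 j6 -2.056 Tz 0.143 tau6 -0.240 F [ 3.8 -2.8  2.4] grip 59 [0.6251 0.0309 0.2301]
11.72 yaw 202.8 j6 -2.003 Tz 0.136 tau6 -0.221 F [ 3.8 -2.7  2.3] grip 59 [0.6251 0.0309 0.2301]
11.85 yaw 199.8 j6 -1.951 Tz 0.130 tau6 -0.200 F [ 3.7 -3.7  2.2] grip 59 [0.6252 0.0308 0.2301]
11.97 yaw 196.8 j6 -1.899 Tz 0.102 tau6 -0.205 F [ 4.  -4.   3.2] grip 59 [0.6252 0.0308 0.2301]
12.10 yaw 193.8 j6 -1.846 Tz 0.103 tau6 -0.230 F [ 3.4 -3.4  1.7] grip 59 [0.6252 0.0307 0.2301]
12.22 yaw 190.7 j6 -1.794 Tz 0.138 tau6 -0.239 F [ 3.  -2.7  2.7] grip 59 [0.6252 0.0307 0.2301]
12.35 yaw 187.7 j6 -1.742 Tz 0.116 tau6 -0.220 F [ 3.5 -4.5  2.4] grip 59 [0.6252 0.0306 0.2301]
12.47 yaw 184.8 j6 -1.689 Tz 0.144 tau6 -0.200 F [ 3.9 -3.9  2.7] grip 59 [0.6252 0.0306 0.2301]
12.60 yaw 181.8 j6 -1.637 Tz 0.136 tau6 -0.205 F [ 3.4 -4.1  2.2] grip 59 [0.6252 0.0305 0.2301]
12.72 yaw 178.7 j6 -1.584 Tz 0.138 tau6 -0.230 F [ 4.4 -4.7  1.9] grip 59 [0.6252 0.0305 0.2301]
12.85 yaw 175.7 j6 -1.532 Tz 0.089 tau6 -0.239 F [ 4.2 -3.2  2.5] grip 59 [0.6252 0.0304 0.2301]
```

The ripple has a clean 15° period and slip is now about 43°. 16° more gives about 59° (1.02 rad, four clicks). Then release and lift.

```bash
python3 -m pendant '{"dp":[[0,0,0],[0,0,0],[0,0,0],[0,0,0],[0,0,0],[0,0,0],[0,0,0]],"angular":[[0,0,3],[0,0,6],[0,0,9],[0,0,12],[0,0,15],[0,0,16],[0,0,16]],"jaw":[0,0,0,0,0,0,0]}'>/dev/null; python3 tq.py
python3 -m pendant '{"dp":[[0,0,0],[0,0,0],[0,0,0],[0,0,0],[0,0,0],[0,0,0]],"angular":[[0,0,0],[0,0,0],[0,0,0],[0,0,0],[0,0,0],[0,0,0]],"jaw":[0.6,0.6,0.6,0.6,0.6,0.6]}'|sed -n 5,6p; python3 tq.py
python3 -m pendant '{"dp":[[0,0,-6],[0,0,-20],[0,0,-40],[0,0,-70],[0,0,-100],[0,0,-110],[0,0,-110]],"angular":[[0,0,0],[0,0,0],[0,0,0],[0,0,0],[0,0,0],[0,0,0],[0,0,0]],"jaw":[0.6,0.6,0.6,0.6,0.6,0.6,0.6]}'>/dev/null; python3 tq.py
python3 - <<'E'
from h import *
import cv2
a,b=[cv2.cvtColor(r.camera(n),cv2.COLOR_RGB2BGR) for n in("wrist","side")]
f=lambda a,k:cv2.resize(a,None,fx=k,fy=k,interpolation=2)
cv2.imwrite("pics/p4.png",np.hstack([f(a,1.),f(b[160:288,245:341],3)]))
E
```

```text
13.72 yaw 159.8 j6 -1.254 Tz 0.108 tau6 0.079 F [ 3.6 -5.5  2.3] grip 59 [0.6252 0.0301 0.2301]
width: 0.0507
grasp_force: 0.0
14.47 yaw 159.8 j6 -1.254 Tz -0.014 tau6 0.000 F [ 0.5 -0.8 -0.4] grip 0 [0.6243 0.0315 0.2294]
15.35 yaw 159.8 j6 -1.254 Tz -0.018 tau6 0.000 F [-0.3 -0.1 -0.1] grip 0 [0.6246 0.0315 0.3408]
```

View pics/p4.png

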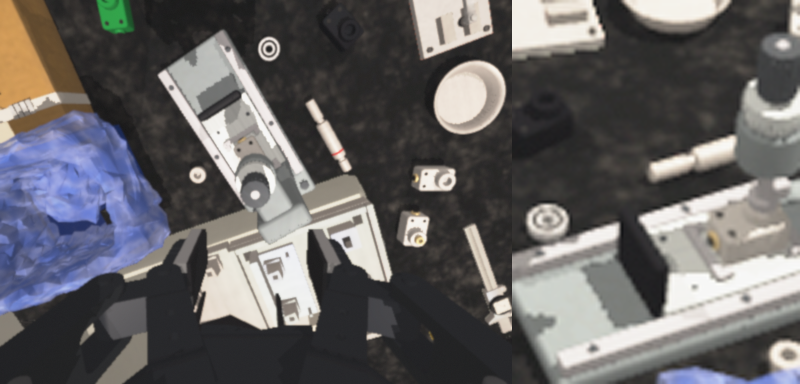

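The side crop shows the spindle on the boss at (770,195), the plate home and the bystanders in place. The wrist view shows the gripper clear above the cap at (255,190).

```bash
python3 -c "
from plant import r
print(r.sign_off())"
```

```text
the job is handed in; nothing more can be done
None
```

The job is handed in: I pushed the slide home to its stop and turned the spindle down onto the boss by the cap only. The clutch slipped an estimated 59° (about 1.02 rad, nearly four clicks), worked out from the moment ripple. The gripper is clear and the things beside the gauge look untouched; sign-off returned no verdict.

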